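Lay the tall carton down in the tray and push it to the end

ROBOT

A 6-joint arm with a two-finger parallel gripper is mounted at the origin on a cart in front of the work surface, level with it; the furniture and walls round the work are solid. World frame = base frame: x ahead of the robot, y to its left, z up, the work surface at z = 0. Lengths are in m, angles in degrees, forces in N, time in s.
With the tool pointing down it reaches from about 0.25 to 0.725 m from the base axis. Payload 9.7 kg.
Tool frame: the origin (TCP) lies midway between the tips of the shut fingers; the grasp point (between the pads) lies 19 mm behind it; z points along the fingers, y is the line along which they close (so a half turn about z gives the same grasp; the last joint's range is limited). The gripper opens to 85 mm and grips with 20 to 120 N. Pads are 22 mm wide; open, the fingers measure 114 mm over their backs; the gripper's body (76 mm by 85 mm) begins 54 mm behind the grasp point. The pads swing forward as they close: fully open they stand 13 mm farther back than shut.
Start: joints at [-74.485, 4.979, 10.078, 95.1, 0, 90], TCP at [0.147, -0.53, 0.231] pointing down, gripper open.
Joint ranges: [-179.16, 179.16], [-48.56, 103.87], [-65.8, 70.77], [-126.05, 130.52], [-82.76, 87.17], [-180, 180]. Speed limits (degrees/s): [127.2, 127.2, 147.25, 180, 180, 180].

INTERFACE

Orientations are given as [roll, pitch, yaw] about the fixed x, y, z axes, in that order (R = Rz(yaw) Ry(pitch) Rx(roll)).
In Python, from workcell import * gives the robot as it stands.
- The arm moves only by the tool servo_tool, never from a script. Its argument "moves" is a list of rows, each a list of 4 numbers: the shift along the world's x, y, z in normalised numbers (1 is 100 cm), then the turn about the world's z in parts of the range, where 1.0 means 120 degrees. A call has 1 to 20 rows; each row is the pose to reach, as a shift and turn from the pose commanded when the call began; what a row does not reach only later rows make up. A row lasts 1/12 s, in which the tool goes at most 41.7 mm and 7.16 degrees, less where a joint would pass 70% of its speed; a pose out of reach is approached as far as the arm can. A shift or turn number past 1, either way, is cut back to 1. A call with a gripper value outside its range is refused whole. "claw" is the closure, from 0 (fully open) to 1 (shut), set as the call begins (left out, the last holds). The fingers move at their own pace and stop on an object; "force" is the grip in N (left out, the last holds). Time passes only in rows, so rows that repeat a pose let the fingers close. It gives the time, the measured TCP pose, the force, the opening and the grip force at its end, in the units of the state.
- get_obs(): the state, without advancing time (a new reading comes with each control period).
- camera(name): name is "scene" or "top" or "wrist"; returns the picture (384x512x3 uint8, red, green, blue); there is no depth.
- get_calibration(name): a dict with "fx", "fy", "cx", "cy" (pixels), "k1" (the pictures are not rectified: a ray, as slopes to the right and down, at radius r is drawn at 1 + k1 r^2 times it, then the intrinsics apply), "rvec" (rotation vector, rad) and "tvec" (3), from world to camera coordinates, as OpenCV has them; the wrist camera has in their place "tool_from_camera" (4x4, takes a point from camera to tool coordinates, whose origin is the TCP and whose axes are the flange's). Camera axes: x right, y down, z forward; pixel columns grow to the right and rows downward; lengths in m; the calibration is good to about 2 mm. A picture is of the moment at which its call begins: read the wrist's pose just before it. get_calibration takes no time and is no camera call.
- job_done(): hands the job in; it is judged then, once.
The state is a dict: "time": time; "q": joint angles; "qd": joint speeds; "joint_efforts": joint torques, N m; "ee_pos": TCP position; "tcp_rot": TCP orientation; "wrist_force": force on the tool from outside, world axes, zero at the start; "torque": the same for the moment, N m; "opening": finger opening in m; "grasp_force": force on a finger pad.
Only numpy, scipy, OpenCV 4.12 (cv2) and the standard library are available. Lean on these libraries where they do the work, as an engineer would, in place of code of your own. Each camera call takes 0.05 s, during which the arm holds its last target. There are 200 camera calls.

TASK

The tray has to go onto a low refrigerator shelf, but the swab carton in it stands on end and is too tall. With the fingertips, push it over so that it falls lengthwise along the tray, toward the tray's other end and past the dropper bottle and the little canister, then push the lying carton along the tray until its end is up against that other end wall and it lies straight along the tray. Only push the carton, never grip or lift it, and do not disturb the bottle, the canister or the things round the tray.

Things in the scene. Friction and masses are not known exactly. Their poses are not given: they have to be found in the camera images.
- tray: Flat rectangular aluminium tray, fixed on the bench. 230 mm along own x, 340 mm along own y, 22 mm high; upright walls 4 mm thick, inner floor 6 mm above the bench. Origin: centre of the underside; x roughly away from the robot, y along the tray (roughly to the robot's left), z up. End walls: the two short ones, inner faces at y = +166 and -166 mm.
- carton: Cardboard carton, 0.1 to 0.2 kg: 58 mm along own x, 110 along own y, 52 along own z. Stands on end on the tray floor near one end of the tray (either end): own y up, top 116 mm above the bench, own z roughly along the tray's x and own x along the tray's y, turned up to 0.15 rad in the tray. Origin: centre of its 58 x 110 mm face at own z = 0.
- carton_mid (a point): The middle point of the carton: 55 mm from either end, 29 mm and 26 mm from its sides.
- bottle: Small brown dropper bottle with a black top, 25 mm diameter, 62 mm high, loose, standing in the tray near the end away from the carton, in the other lengthwise half of the tray. Origin: centre of its underside, z up.
- can: Small round canister with a wide lid, 43 mm diameter, 62 mm high, loose, standing beside the bottle in the tray, 45 mm from it toward the tray's +x. Origin: centre of its underside, z up.
- marker: Marker pen, 12 mm thick, 128 mm long, lying on the bench beyond the tray. Origin: middle of its length, on the bench.
- petri: Small culture dish, 60 mm diameter, 15 mm high, on the bench to the right of the tray. Origin: centre of its underside.
- tweezers: Steel forceps, 126 mm long, 10 mm high, lying on the bench to the left of the tray. Origin: middle of their length, on the bench.
Things that resemble listed ones, but are neither listed nor needed, are in the scene too. Leave any yellow look-alike of the carton alone.

How it is judged (in metres and radians):
On the way, in this order (a step that is already met when the one before it is completed fails the run):
1. the carton has been tipped over and lies on its side in the tray, not yet at the other end (angle between carton's own y axis and vertical between 1.49 and 1.65 rad and x of carton_mid in the frame of tray between -0.09 and 0.09 m and z of carton_mid in the frame of tray below 0.04 m and distance of carton_mid from where it was at the start of the episode between 0.06 and 0.2 m), for 0.2 s.
2. the carton's end is against the other end wall (angle between carton's own y axis and vertical between 1.49 and 1.65 rad and x of carton_mid in the frame of tray between -0.09 and 0.09 m and z of carton_mid in the frame of tray below 0.04 m and distance of carton_mid from where it was at the start of the episode above 0.205 m and (y of carton_mid in the frame of tray above 0.106 m or y of carton_mid in the frame of tray below -0.106 m)), for 0.2 s.
At the end, for the whole second after the job is handed in: The carton lies flat on its side on the tray floor, its long axis within 0.12 rad of the tray's length, its leading end within about 5 mm of the end wall opposite to where it stood, at rest and let go (all of step 2 and angle between the y axis of carton and the y axis of tray, either way round below 0.12 rad and linear speed of carton below 0.01 m/s); the robot touches nothing.
It fails at once if the carton is lifted off the tray floor while upright or tipping (middle more than 76 mm above the bench) (z of carton_mid in the frame of tray above 0.076 m).
It fails at once if the lying carton is lifted (middle more than 48 mm above the bench) (angle between carton's own y axis and vertical between 1.45 and 1.69 rad and z of carton_mid in the frame of tray above 0.048 m).
It fails at once if the bottle is moved more than 12 mm or tipped (distance of bottle from where it was at the start of the episode above 0.012 m or angle between bottle's own z axis and vertical above 0.35 rad).
It fails at once if the canister is moved more than 12 mm or tipped (distance of can from where it was at the start of the episode above 0.012 m or angle between can's own z axis and vertical above 0.35 rad).
It fails at once if a thing round the tray is moved more than 20 mm (distance of any of marker, petri, tweezers from where it was at the start of the episode above 0.02 m).
It also fails if it takes over 45 s, if anything falls off the work surface, if the arm or the gripper's body presses on something with over 40 N, if the wrist force passes 120 N, or if a joint passes its speed limit or range.

## Working session

There is one attempt and no reset: what is moved stays moved. The work goes in short steps, Python scripts to look and compute and a tool call to move; the robot and the scene stay as the last step left them, time stands still between calls to the robot, and variables do not carry over. Pictures are saved under pics/ and viewed, at most 10 in all, crops included, and the job is handed in when it is done.

Besides the shell and the picture viewer there is one more tool, called after "Emit:" as name([rows], argument=value, ...), one row to a line, values as JSON. servo_tool: Moves the arm, as the interface text tells. Its arguments: {"type":"object","properties":{"moves":{"type":"array","items":{"type":"array","items":{"type":"number"}}},"claw":{"type":"number"},"force":{"type":"number"}},"required":["moves"]}

```bash
mkdir -p pics; ls; python3 - <<'E'
from workcell import *
import cv2
for n in ("top","scene"):
    im=camera(n); cv2.imwrite(f"pics/{n}0.png",im[:,:,::-1]); print(n,get_calibration(n))
o=get_obs(); print(o["time"],o["ee_pos"],o["tcp_rot"],o["opening"])
E
```

```text
pics
top {'fx': 452.06804774046765, 'fy': 452.06804774046765, 'cx': 258.85345772346625, 'cy': 188.906879673472, 'k1': -0.13083349116156773, 'rvec': array([ 2.15816341, -2.12591505,  0.17739376]), 'tvec': array([0.15168909, 0.5590053 , 1.39299633])}
scene {'fx': 484.1940248075807, 'fy': 484.1940248075807, 'cx': 259.64219123707926, 'cy': 192.06660300325424, 'k1': 0.032601949075398, 'rvec': array([ 0.71781668, -2.28382389,  1.47885469]), 'tvec': array([0.56978385, 0.15031695, 1.21221517])}
0.1 [ 0.1470742  -0.52975689  0.23067635] [-1.79932707e+02 -1.83717150e-03  1.55150271e+01] 0.08586107275178159
```

View pics/top0.png

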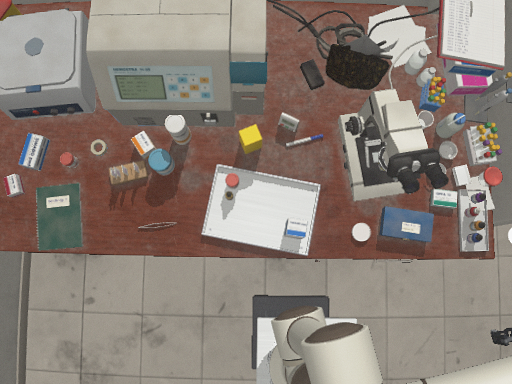

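View pics/scene0.png

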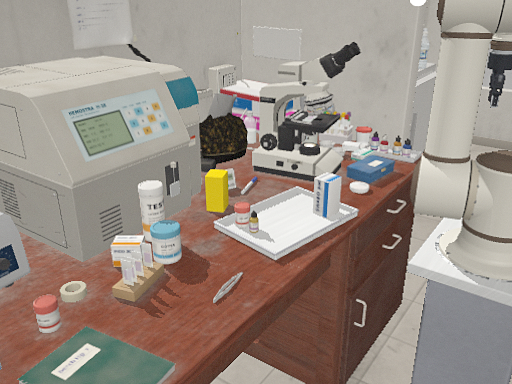

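The top view shows the tray at about (202–320, 165–255). The white/blue carton stands in its right, robot-side corner at (297,228), with the bottle at (229,195) and the red-lidded canister at (232,181). Carton candidates are the white/blue one in the tray (297,228), the yellow box (250,138) and the white/blue box at far left (32,150). Only the first stands in the tray, so that's the one that fits. I'll confirm it in a crop and measure.

```bash
cat > h.py <<'E'
from workcell import *
import cv2, numpy as np
def rays(n,px):
    c=get_calibration(n); p=(np.atleast_2d(px).astype(float)-[c["cx"],c["cy"]])/c["fx"]
    K=np.eye(3); d=np.array([c["k1"],0,0,0,0.])
    u=cv2.undistortPoints(p.reshape(-1,1,2),K,d).reshape(-1,2)
    R=cv2.Rodrigues(c["rvec"])[0]
    return -R.T@c["tvec"], np.c_[u,np.ones(len(u))]@R
def onz(n,px,z):
    o,d=rays(n,px); return o+d*((z-o[2])/d[:,2])[:,None]
def proj(n,P):
    c=get_calibration(n)
    K=np.array([[c["fx"],0,c["cx"]],[0,c["fy"],c["cy"]],[0,0,1]])
    return cv2.projectPoints(np.atleast_2d(P).astype(float),c["rvec"],c["tvec"],K,np.array([c["k1"],0,0,0,0.]))[0].reshape(-1,2)
E
python3 - <<'E'
from h import *
im=cv2.imread("pics/top0.png"); hsv=cv2.cvtColor(im,cv2.COLOR_BGR2HSV)
m=((hsv[...,1]<70)&(hsv[...,2]>130)).astype(np.uint8)*255
m[:150]=0; m[262:]=0; m[:,:190]=0; m[:,330:]=0
cs,_=cv2.findContours(m,cv2.RETR_EXTERNAL,cv2.CHAIN_APPROX_NONE)
c=max(cs,key=cv2.contourArea); h=cv2.convexHull(c)
for e in (2,4,6):
    a=cv2.approxPolyDP(h,e,True).reshape(-1,2); print(e,a.tolist())
print(np.round(onz("top",a,0.022),4))
t=im[155:262,195:330]; s=im[0:0]
s=cv2.imread("pics/scene0.png")[165:260,205:365]
t=cv2.resize(t,(675,535),interpolation=cv2.INTER_CUBIC)
cv2.imwrite("pics/ctop.png",t); cv2.imwrite("pics/cscene.png",cv2.resize(s,(800,475),interpolation=cv2.INTER_CUBIC))
E
```

```text
2 [[216, 165], [320, 184], [307, 255], [202, 234]]
4 [[216, 165], [320, 184], [307, 255], [202, 234]]
6 [[216, 165], [320, 184], [307, 255], [202, 234]]
[[ 0.6368  0.3006  0.022 ]
 [ 0.5794 -0.0381  0.022 ]
 [ 0.3504  0.0043  0.022 ]
 [ 0.4119  0.3388  0.022 ]]
```

View pics/ctop.png

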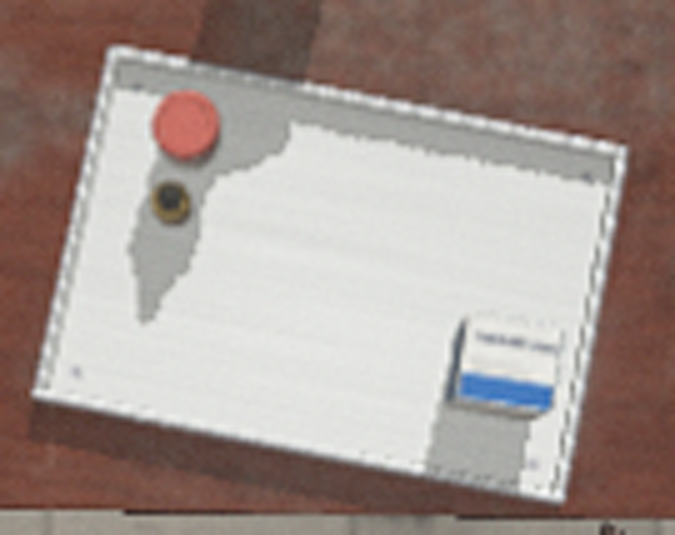

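View pics/cscene.png

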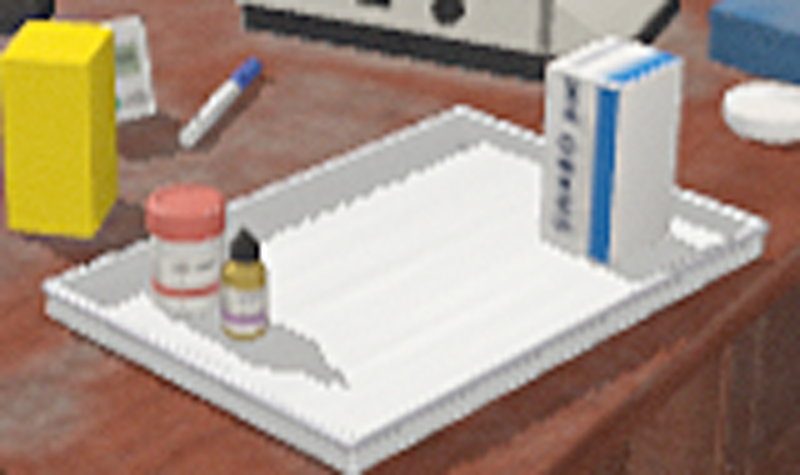

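The crops confirm the carton: white/blue, standing on end in the tray and not yellow. Its top face in the top crop spans about (468,318)–(553,408).

```bash
cat >> h.py <<'E'
C=np.array([[.6368,.3006],[.5794,-.0381],[.3504,.0043],[.4119,.3388]])
T0=C.mean(0); _u=(C[0]-C[1])+(C[3]-C[2]); TH=np.arctan2(-_u[0],_u[1])
_c,_s=np.cos(TH),np.sin(TH); TR=np.array([[_c,-_s],[_s,_c]])  # columns tray x,y
def tray(P): return (np.asarray(P)[...,:2]-T0)@TR
def world(p): return T0+np.asarray(p)@TR.T
E
python3 - <<'E'
from h import *
print("tray",T0,np.degrees(TH),[np.linalg.norm(C[i]-C[(i+1)%4]) for i in range(4)])
f=lambda p:np.array(p)/5.+[195,155]-0.4
q=onz("top",f([(468,318),(566,326),(553,408),(460,400)]),.116)
t=tray(q);print("carton top",t.round(3),t.mean(0),[np.linalg.norm(t[i]-t[(i+1)%4]).round(3) for i in range(4)])
print("world",q.mean(0))
im=cv2.imread("pics/top0.png"); hsv=cv2.cvtColor(im,cv2.COLOR_BGR2HSV)
mb=(cv2.inRange(hsv,(95,120,60),(125,255,255)));mb[:200]=0;mb[260:]=0;mb[:,:270]=0;mb[:,320:]=0
r=cv2.minAreaRect(np.argwhere(mb)[:,::-1].astype(np.float32));b=tray(onz("top",cv2.boxPoints(r),.116));print("blue",b.round(3))
b=onz("top",f([(172,200),(187,125)]),.067);print("bottle,can tray",tray(b).round(3),b[:,:2].round(3))
# scene checks
g=lambda p:np.array(p)/5.+[205,165]-0.4
s=onz("scene",g([(548,62),(608,38),(683,58),(610,88)]),.116);print("scene carton top",tray(s).round(3),tray(s).mean(0))
s=onz("scene",g([(600,262),(546,240)]),.006);print("scene carton base L-near,L-far",tray(s).round(3))
s=onz("scene",g([(245,335),(182,308)]),.006);print("base bottle/can near edge",tray(s).round(3))
s=onz("scene",g([(48,290),(350,450),(765,225),(462,110)]),.022);print("scene tray corners",tray(s).round(3))
E
```

```text
tray [0.494625 0.1514  ] -10.016233508680365 [np.float64(0.34352940194399667), np.float64(0.23289216388706602), np.float64(0.34010660093564776), np.float64(0.22812113010416205)]
carton top [[-0.022 -0.085]
 [-0.016 -0.144]
 [-0.066 -0.145]
 [-0.071 -0.089]] [-0.04391541 -0.11564462] [np.float64(0.059), np.float64(0.05), np.float64(0.056), np.float64(0.049)]
world [0.43126518 0.04515606 0.116     ]
blue [[-0.068 -0.09 ]
 [-0.056 -0.089]
 [-0.055 -0.14 ]
 [-0.066 -0.14 ]]
bottle,can tray [[0.021 0.107]
 [0.069 0.107]] [[0.533 0.253]
 [0.581 0.245]]
scene carton top [[-0.016 -0.091]
 [-0.017 -0.144]
 [-0.066 -0.149]
 [-0.063 -0.086]] [-0.04061469 -0.11742891]
scene carton base L-near,L-far [[-0.06  -0.091]
 [-0.021 -0.091]]
base bottle/can near edge [[0.022 0.111]
 [0.068 0.114]]
scene tray corners [[ 0.112  0.171]
 [-0.116  0.175]
 [-0.116 -0.169]
 [ 0.114 -0.172]]
```

```bash
python3 - <<'E'
from h import *
for p in [(-.044,-.21),(-.044,-.111),(-.044,-.15)]: print(p,world(p))
e=get_obs()["ee_pos"]; print((world((-.044,-.21))-e[:2])*100, "tray axes",TR)
print("petri",onz("top",[(361,232)],.015),"micro",onz("top",[(345,190),(415,188)],.0))
E
```

```text
(-0.044, -0.21) [ 0.41477091 -0.04774649]
(-0.044, -0.111) [0.43198971 0.0497446 ]
(-0.044, -0.15) [0.42520655 0.01133902]
[26.7696712  48.20104003] tray axes [[ 0.98475851  0.17392719]
 [-0.17392719  0.98475851]]
petri [[ 0.4256944  -0.17151178  0.015     ]] micro [[ 0.56445314 -0.12410745  0.        ]
 [ 0.57490086 -0.36166928  0.        ]]
```

The manual's scale: shifts go in shares of 100 cm and turns go in shares of 120 degrees. Converting my numbers, 48.2 cm is 0.482, 46.8 cm is 0.468, 1.126 rad is 0.5376.

Emit:
servo_tool([
  [0.02, 0.036, 0, 0.0477],
  [0.04, 0.072, 0, 0.0955],
  [0.06, 0.108, 0, 0.1432],
  [0.08, 0.144, 0, 0.191],
  [0.1, 0.18, 0, 0.2387],
  [0.12, 0.216, 0, 0.2865],
  [0.14, 0.252, 0, 0.3342],
  [0.16, 0.288, 0, 0.382],
  [0.18, 0.324, 0, 0.4297],
  [0.2, 0.36, 0, 0.4775],
  [0.22, 0.396, 0, 0.5157],
  [0.24, 0.432, 0, 0.5376],
  [0.26, 0.468, 0, 0.5376],
  [0.268, 0.482, 0, 0.5376],
  [0.268, 0.482, -0.03, 0.5376],
  [0.268, 0.482, -0.06, 0.5376],
  [0.268, 0.482, -0.09, 0.5376],
  [0.268, 0.482, -0.12, 0.5376],
  [0.268, 0.482, -0.134, 0.5376],
  [0.268, 0.482, -0.134, 0.5376],
], claw=0.75)

```text
time: 1.77
ee_pos: [0.413, -0.0476, 0.0936]
tcp_rot: [-179.7, 0.0, 80.0]
wrist_force: [0.4, -0.3, -0.1]
opening: 0.0211
grasp_force: 0.0
```

Scaled: 7.39 cm is 0.0739, 6.9 cm is 0.069.

Emit:
servo_tool([
  [0.0026, 0.0148, 0, 0],
  [0.0052, 0.0295, 0, 0],
  [0.007, 0.0394, 0, 0],
  [0.0078, 0.0443, 0, 0],
  [0.0087, 0.0492, 0, 0],
  [0.0096, 0.0542, 0, 0],
  [0.0104, 0.0591, 0, 0],
  [0.0113, 0.064, 0, 0],
  [0.0122, 0.069, 0, 0],
  [0.013, 0.0739, 0, 0],
  [0.013, 0.0739, 0, 0],
])

```text
time: 2.68
ee_pos: [0.4282, 0.0266, 0.0972]
tcp_rot: [-180.0, -0.0, 80.1]
wrist_force: [0.2, -0.5, -0.6]
opening: 0.021
grasp_force: 0.1
```

```bash
python3 - <<'E'
from h import *
a=camera("scene")[120:280,190:380]; b=camera("top")[150:265,190:335]
a=cv2.resize(a,(475,400));b=cv2.resize(b,(325,258)); o=np.zeros((400,800,3),np.uint8);o[:,:475]=a;o[:258,475:]=b
cv2.imwrite("pics/p1.png",o[:,:,::-1])
E
```

```text
(no output)
```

View pics/p1.png

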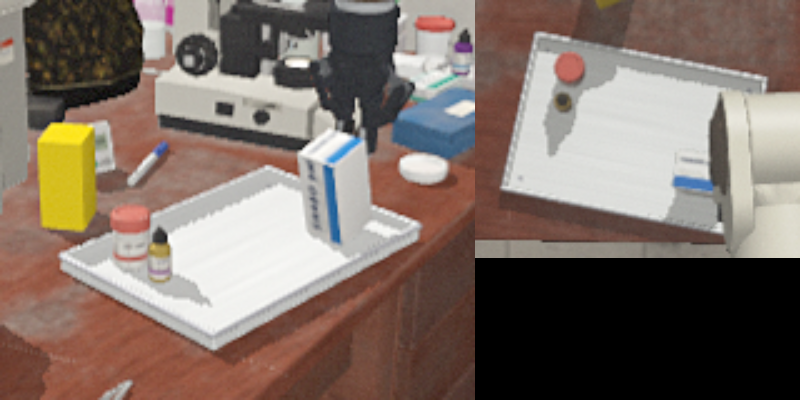

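The carton at (335,190) in the left panel is tilting toward the far end as wanted, without sliding, and the bottle and canister haven't moved. I'll keep pushing.

Scaled: 3.2 cm is 0.032, 2.8 cm is 0.028.

Emit:
servo_tool([
  [0.0007, 0.004, 0, 0],
  [0.0014, 0.008, 0, 0],
  [0.0021, 0.012, 0, 0],
  [0.0028, 0.016, 0, 0],
  [0.0035, 0.02, 0, 0],
  [0.0042, 0.024, 0, 0],
  [0.005, 0.028, 0, 0],
  [0.0056, 0.032, 0, 0],
  [0.0056, 0.032, 0, 0],
  [0.0056, 0.032, 0, 0],
  [0.0056, 0.032, 0, 0],
  [0.0056, 0.032, 0, 0],
  [0.0056, 0.032, 0, 0],
  [0.0056, 0.032, 0, 0],
])

```text
time: 3.95
ee_pos: [0.4337, 0.0578, 0.0973]
tcp_rot: [180.0, 0.0, 80.0]
wrist_force: [-0.6, -0.8, 0.6]
opening: 0.0215
grasp_force: 0.0
```

```bash
python3 - <<'E'
from h import *
A=camera("scene");B=camera("top")
cv2.imwrite("pics/s2.png",A[:,:,::-1]);cv2.imwrite("pics/t2.png",B[:,:,::-1])
a=cv2.resize(A[165:260,205:365],(800,475),interpolation=cv2.INTER_CUBIC)
cv2.imwrite("pics/p2.png",a[:,:,::-1])
E
```

```text
(no output)
```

View pics/p2.png

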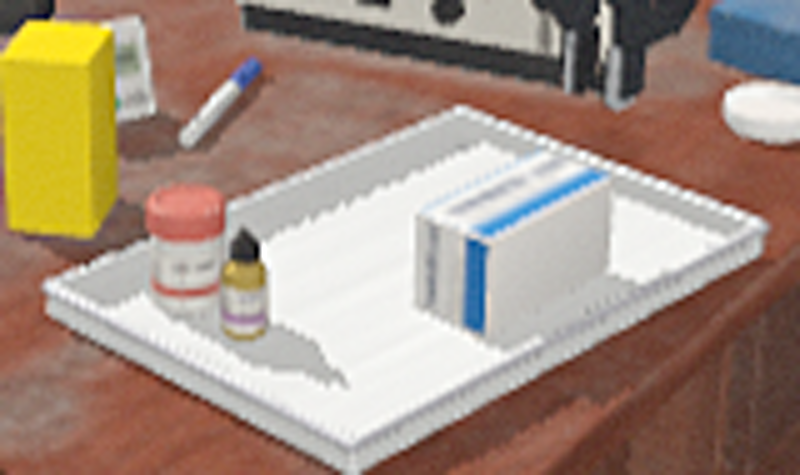

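The carton lies lengthwise in the tray, with its top-face corners in the crop at (417,212), (488,238), (613,177) and (548,150). The bottle and canister are undisturbed.

```bash
python3 - <<'E'
from h import *
g=lambda p:np.array(p)/5.+[205,165]-0.4
s=tray(onz("scene",g([(417,212),(488,238),(613,177),(548,150)]),.064));print(s.round(3),s.mean(0),[np.linalg.norm(s[i]-s[(i+1)%4]).round(3) for i in range(4)])
s=tray(onz("scene",g([(418,308),(488,347)]),.006));print("base front",s.round(3))
print("tcp",tray(get_obs()["ee_pos"]))
E
```

```text
[[-0.022  0.024]
 [-0.069  0.021]
 [-0.069 -0.086]
 [-0.021 -0.089]] [-0.04509852 -0.03273432] [np.float64(0.047), np.float64(0.107), np.float64(0.048), np.float64(0.113)]
base front [[-0.024  0.023]
 [-0.079  0.029]]
tcp [-0.04372015 -0.10272363]
```

Scaled: -6.8 cm is -0.068, -2.2 cm is -0.022.

Emit:
servo_tool([
  [-0.002, -0.011, 0, 0],
  [-0.0048, -0.022, 0, 0],
  [-0.0048, -0.022, -0.02, 0],
  [-0.0048, -0.022, -0.04, 0],
  [-0.0048, -0.022, -0.06, 0],
  [-0.0048, -0.022, -0.068, 0],
  [-0.0048, -0.022, -0.068, 0],
  [-0.0048, -0.022, -0.068, 0],
])

```text
time: 4.72
ee_pos: [0.4288, 0.0355, 0.0297]
tcp_rot: [-180.0, 0.0, 80.0]
wrist_force: [0.4, 0.6, -0.5]
opening: 0.0214
grasp_force: 0.0
```

Emit:
servo_tool([
  [0.0017, 0.0098, 0, 0],
  [0.0035, 0.0197, 0, 0],
  [0.0047, 0.027, 0, 0],
  [0.006, 0.034, 0, 0],
  [0.0073, 0.041, 0, 0],
  [0.0085, 0.048, 0, 0],
  [0.0097, 0.055, 0, 0],
  [0.011, 0.062, 0, 0],
  [0.0122, 0.069, 0, 0],
  [0.0134, 0.076, 0, 0],
  [0.0147, 0.083, 0, 0],
  [0.0159, 0.09, 0, 0],
  [0.0171, 0.097, 0, 0],
  [0.0184, 0.104, 0, 0],
  [0.0196, 0.111, 0, 0],
  [0.0208, 0.118, 0, 0],
  [0.022, 0.124, 0, 0],
  [0.0229, 0.129, 0, 0],
  [0.0235, 0.133, 0, 0],
  [0.0235, 0.133, 0, 0],
])

```text
time: 6.38
ee_pos: [0.4525, 0.1698, 0.0292]
tcp_rot: [-180.0, -0.0, 80.1]
wrist_force: [0.6, -0.1, 0.7]
opening: 0.0213
grasp_force: 0.0
```

```bash
python3 - <<'E'
from h import *
print("tcp",tray(get_obs()["ee_pos"]))
A=camera("scene")
cv2.imwrite("pics/s3.png",A[:,:,::-1])
a=cv2.resize(A[165:260,205:365],(800,475),interpolation=cv2.INTER_CUBIC)
cv2.imwrite("pics/p3.png",a[:,:,::-1])
E
```

```text
tcp [-0.0446678   0.01079962]
```

View pics/p3.png

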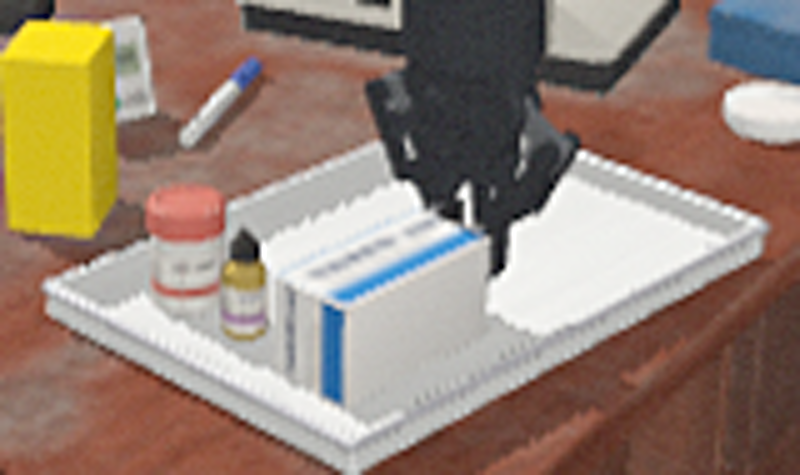

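The carton lies straight with its leading end at about (275–345, 272–303), clear of the bottle at (243,290). About 3.4 cm is left, which I'll push slowly while watching the force.

Scaled: 3 cm is 0.03, 2.8 cm is 0.028.

Emit:
servo_tool([
  [0.0007, 0.004, 0, 0],
  [0.0014, 0.008, 0, 0],
  [0.0021, 0.012, 0, 0],
  [0.0028, 0.016, 0, 0],
  [0.0035, 0.02, 0, 0],
  [0.0042, 0.024, 0, 0],
  [0.0049, 0.028, 0, 0],
  [0.0053, 0.03, 0, 0],
  [0.0053, 0.03, 0, 0],
  [0.0053, 0.03, 0, 0],
])

```text
time: 7.27
ee_pos: [0.4578, 0.1992, 0.0293]
tcp_rot: [180.0, -0.0, 80.0]
wrist_force: [-0.0, 0.3, 0.3]
opening: 0.0216
grasp_force: 0.0
```

Scaled: 0.3 cm is 0.003, 0.2 cm is 0.002.

Emit:
servo_tool([
  [0.0002, 0.001, 0, 0],
  [0.0003, 0.002, 0, 0],
  [0.0005, 0.003, 0, 0],
  [0.0005, 0.003, 0, 0],
])

```text
time: 7.6
ee_pos: [0.4583, 0.2019, 0.0294]
tcp_rot: [180.0, 0.0, 80.0]
wrist_force: [0.5, -1.6, 0.5]
opening: 0.0213
grasp_force: 0.6
```

Emit:
servo_tool([
  [0.0002, 0.001, 0, 0],
  [0.0002, 0.001, 0, 0],
])

```text
time: 7.77
ee_pos: [0.4585, 0.203, 0.0294]
tcp_rot: [180.0, 0.0, 80.0]
wrist_force: [-0.5, -1.3, 1.2]
opening: 0.0211
grasp_force: 0.8
```

Scaled: 0.1 cm is 0.001, 0.02 cm is 0.0002.

Emit:
servo_tool([
  [0.0002, 0.001, 0, 0],
  [0.0002, 0.001, 0, 0],
])

```text
time: 7.93
ee_pos: [0.4586, 0.2036, 0.0293]
tcp_rot: [180.0, 0.0, 80.0]
wrist_force: [-1.0, -5.3, 2.9]
opening: 0.0214
grasp_force: 2.3
```

Scaled: 0.1 cm is 0.001, 0.02 cm is 0.0002.

Emit:
servo_tool([
  [0.0002, 0.001, 0, 0],
  [0.0002, 0.001, 0, 0],
])

```text
time: 8.1
ee_pos: [0.4585, 0.2037, 0.0294]
tcp_rot: [-180.0, 0.2, 80.0]
wrist_force: [-2.8, -11.5, 6.2]
opening: 0.0215
grasp_force: 5.5
```

Force rose to 11.5 N at tray y ≈ 0.045, where wall contact was predicted, so the carton is seated. I'll back off and rise.

Emit:
servo_tool([
  [-0.001, -0.005, 0, 0],
  [-0.0035, -0.02, 0, 0],
  [-0.007, -0.04, 0, 0],
  [-0.007, -0.04, 0.03, 0],
  [-0.007, -0.04, 0.06, 0],
  [-0.007, -0.06, 0.09, 0],
  [-0.007, -0.09, 0.12, 0],
  [-0.007, -0.12, 0.15, 0],
  [-0.01, -0.16, 0.17, 0],
  [-0.01, -0.2, 0.17, 0],
  [-0.01, -0.24, 0.17, 0],
  [-0.01, -0.28, 0.17, 0],
  [-0.01, -0.28, 0.17, 0],
  [-0.01, -0.28, 0.17, 0],
])

```text
time: 9.27
ee_pos: [0.4487, -0.0769, 0.1992]
tcp_rot: [180.0, -0.0, 79.8]
wrist_force: [0.1, 0.7, 0.5]
opening: 0.021
grasp_force: 0.0
```

```bash
python3 - <<'E'
from h import *
A=camera("scene");B=camera("top")
a=cv2.resize(A[165:260,205:365],(480,285),interpolation=cv2.INTER_CUBIC);b=cv2.resize(B[155:262,195:330],(675,535),interpolation=cv2.INTER_CUBIC)
cv2.imwrite("pics/p4.png",b[:,:,::-1]);cv2.imwrite("pics/p4s.png",a[:,:,::-1])
hsv=cv2.cvtColor(B,cv2.COLOR_RGB2HSV)
mb=cv2.inRange(hsv,(95,100,60),(125,255,255));mb[:175]=0;mb[255:]=0;mb[:,:200]=0;mb[:,:]*=1;mb[:,320:]=0
r=cv2.minAreaRect(np.argwhere(mb)[:,::-1].astype(np.float32));print("blue",tray(onz("top",cv2.boxPoints(r),.064)).round(3))
o=get_obs();print(o["time"],o["ee_pos"])
E
```

```text
blue [[-0.069  0.163]
 [-0.057  0.163]
 [-0.056  0.059]
 [-0.068  0.059]]
9.3667 [ 0.44887295 -0.07476776  0.19916905]
```

View pics/p4.png

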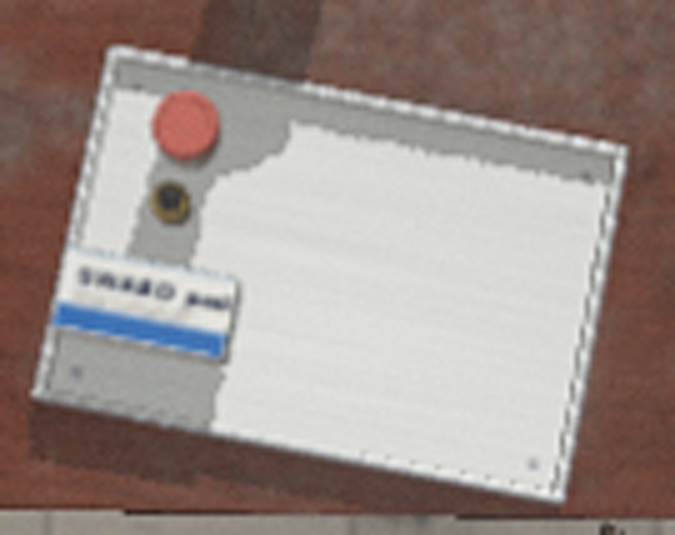

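The carton lies straight along the tray with its leading end against the left end wall at (60,290). Its mid is at tray y ≈ 0.111 and its angle is about 0.01 rad. The bottle (172,200) and canister (187,125) are where they started.

```bash
python3 -c "
from workcell import *
print(job_done())"
```

```text
the job is handed in; nothing more can be done
None
```

I tipped the carton over lengthwise and pushed it straight up against the far end wall, the bottle and canister stayed where they were, and I handed the job in at about 9.4 s; no verdict was returned.

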